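# Swing the extraction hood over the hotplate and stop it there

## Robot

A 6-joint arm with a two-finger parallel gripper is mounted at the origin on the work surface. World frame = base frame: x ahead of the robot, y to its left, z up, the work surface at z = 0. Lengths are in mm, angles in degrees, forces in N, time in s.
With the tool pointing down it reaches from about 350 to 850 mm from the base axis. Payload 8.1 kg.
Tool frame: the origin (TCP) lies on the centre line of the jaws, within the pads' length; the fingertips stand 19 mm ahead of it and the grasp point (between the pads) is the TCP (r.tip_reach is the z of the fingertips in the tool frame, in mm); z points along the fingers, y is the line along which they close (so a half turn about z gives the same grasp; the last joint's range is limited). The gripper opens to 85 mm and grips with 20 to 120 N. Pads are 22 mm wide; open, the fingers measure 114 mm over their backs; the gripper's body (76 mm by 85 mm) begins 54 mm behind the grasp point. The pads swing forward as they close: fully open they stand 13 mm farther back than shut.
Start: joints at [60.768, 7.471, 85.268, -0, 87.261, -4.893], TCP at [247.263, 546.687, 250.292] pointing down, gripper open.
Joint ranges: [-169.43, 169.43], [-51.17, 129.36], [1.28, 143.12], [-76.62, 256.62], [0, 156.53], [-152.29, 152.29]. Speed limits (degrees/s): [136.94, 136.94, 159.86, 180, 180, 180].

## Interface

Orientations are given as [roll, pitch, yaw] about the fixed x, y, z axes, in that order (R = Rz(yaw) Ry(pitch) Rx(roll)).
In Python, from bench import r gives the robot as it stands. The module is installed in compiled form; this text tells all that it offers.
- The arm moves only by the shell command python3 -m handwheel 'ROWS' [FORCE]. ROWS is JSON, a list of rows, each a list of 7 numbers: the shift along the tool's x, y, z in m, then the turn, a rotation vector about the tool's x, y, z in degrees, then the finger opening in m, from 0 to 0.0854. In form: [[tx, ty, tz, ax, ay, az, claw], ...]. A call has 1 to 8 rows; each row shifts and turns the commanded pose from where the row before left it, along the tool's axes as they then stand; what a row does not reach is not made up. A row lasts 1/12 s, in which the tool goes at most 41.7 mm and 7.16 degrees, less where a joint would pass 70% of its speed; a pose out of reach is approached as far as the arm can. A call with a gripper value outside its range is refused whole. The fingers move at their own pace and stop on an object; FORCE is the grip in N (left out, the last holds). Time passes only in rows, so rows that do not move let the fingers close. It gives the time, the measured TCP pose, the force, the opening and the grip force at its end, in the units of the state.
- r.sense(): the state, without advancing time (a new reading comes with each control period).
- r.snapshot(name): name is "side" or "top"; returns (picture, depth): 384x512x3 uint8, blue, green, red; 384x512 float32, mm along the optical axis (not along the pixel's ray), 0 where there is no reading.
- r.calibration(name): a dict with "vfov" (degrees; the focal length in pixels is half the picture's height over the tangent of half this angle, whatever the lens; pixels are square), "cx", "cy" (the principal point, pixels), "dist" ([k1, k2, p1, p2, k3] as OpenCV has them; the pictures are not rectified), "rvec" (rotation vector, rad) and "tvec" (3), from world to camera coordinates, as OpenCV has them. Camera axes: x right, y down, z forward; pixel columns grow to the right and rows downward; lengths in mm; the calibration is good to about 2 mm. A picture is of the moment at which its call begins. calibration takes no time and is no camera call.
- r.hand_in(): hands the job in; it is judged then, once.
The state is a dict: "time": time; "joint_pos": joint angles; "qd": joint speeds; "joint_efforts": joint torques, N m; "tool_pos": TCP position; "tcp_rot": TCP orientation; "ft_force": force on the tool from outside, world axes, zero at the start; "wrist_torque": the same for the moment, N m; "finger_gap": finger opening in mm; "grip_force": force on a finger pad.
Only numpy, scipy, OpenCV 4.12 (cv2) and the standard library are available. Lean on these libraries where they do the work, as an engineer would, in place of code of your own. Each camera call takes 0.05 s, during which the arm holds its last target. There are 200 camera calls.

## Task

Swing the free-running blue extraction hood on its boom across until it hangs centred over the hotplate with the beaker, and bring it to rest there: it must stay over the hotplate by itself, standing still and untouched, for at least eight seconds. It is heavy and coasts on with hardly any friction, so push and catch it gently by its side, never knock it (pressing it with more than 12 N counts as a knock), never let it run against its end stops, and leave the glassware and the other things on the bench as they are.

Things in the scene. Friction and masses are not known exactly. Their poses are not given: they have to be found in the camera images.
- hood: Blue round extraction hood on the boom; origin at the centre of its mouth (underside), 220 mm above the bench, x axis pointing out along the boom. Its upright round skirt (220 to 265 mm above the bench) is 280 mm across, 286 mm over the black bumper band (236 to 260 mm). Nothing on it can be gripped: push the skirt from either side with closed fingers, tips about 235 mm above the bench.
- hood_top (a point): Centre of the top of the hood, 300 mm above the bench: above the skirt a shallow cone narrows to a 104 mm collar here. On it a black elbow and a level 100 mm duct (top 397 mm above the bench) lead 190 mm outwards, away from the robot, to the drop tube. Keep the gripper above the cone; pass round the hood on the robot's side. Things on the bench below its path are lower than 165 mm.
- bumper_front (a point): Point of the bumper band nearest the swivel axis, 143 mm from the hood's centre, 248 mm above the bench. How the hood moves: its centre runs on a level circle of radius 1020 mm about an upright axis fixed 420 mm behind the robot's base axis (x = -0.42, y = 0), with stops 0.42 rad to either side of straight ahead; its centre must stay within 397 mm left or right of the robot's middle (y = 0).
- boom_elbow (a point): Foot of the upright 80 mm drop tube, which rises to the boom near the ceiling. Boom and hood weigh 7.4 kg nominal (0.7 to 1.4 times) and feel like about 7 kg at the hood. The ball-bearing swivel drags with only 0.25 N m s/rad and 0.003 N m dry friction: the hood coasts, its speed fading with a time constant of about 30 s. No spring, detent or preferred place.
- plate_center (a point): Centre of the top of the hotplate stirrer's white round plate (136 mm across, 85 mm above the bench), on a white box 200 x 160 mm with two black knobs facing the robot; fixed, exactly on the circle of the hood's centre. The hood shall hang with its centre over this point.
- beaker: Empty glass beaker standing in the middle of the hotplate, 64 mm across, 75 mm high (top 160 mm above the bench); origin at the centre of its underside. Not to be touched.
- tube_rack: Bystander: purple rack of small tubes, 116 x 90 mm, 46 mm high; origin at the centre of its underside.
- blue_rack: Bystander: blue rack of tubes, 122 x 78 mm, 46 mm high; origin at the centre of its underside.
- flask_green: Bystander: small glass flask with green stopper, 66 mm across, 134 mm high; origin at the centre of its underside.
- flask_red: Bystander: the same kind of flask with red stopper.
- reagent: Bystander: amber reagent bottle with blue cap, 60 mm across, 140 mm high; origin at the centre of its underside.

How it is judged (in metres and radians):
On the way:
1. the hood hangs over the hotplate, still and untouched, for eight seconds (horizontal distance between hood and plate_center below 0.03 m and linear speed of hood below 0.012 m/s and contact force between each of the arm, the fingers and hood below 0.1 N), for 8 s.
At the end, for the whole second after the job is handed in: The hood's centre is within 30 mm (seen from above) of the centre of the hotplate, it moves slower than 0.012 m/s, nothing touches it, and the beaker still stands in its place (horizontal distance between hood and plate_center below 0.03 m and linear speed of hood below 0.012 m/s and angle between beaker's own z axis and vertical below 0.1 rad and distance of beaker from where it was at the start of the episode below 0.015 m).
It fails at once if the boom runs against an end stop: the hood more than 397 mm left or right of the middle (world y of hood above 0.397 m or world y of hood below -0.397 m).
It fails at once if the hood is knocked: pressed with more than 12 N (contact force between any of the fingers, the arm and hood above 12 N).
It fails at once if the beaker or another thing on the bench is pushed away or tipped (distance of any of beaker, tube_rack, blue_rack, flask_green, flask_red, reagent from where it was at the start of the episode above 0.02 m or angle between any of beaker, tube_rack, blue_rack, flask_green, flask_red, reagent's own z axis and vertical above 0.3 rad).
It also fails if it takes over 61 s, if anything falls off the work surface, if the arm or the gripper's body presses on something with over 40 N, if the wrist force passes 120 N, or if a joint passes its speed limit or range.

## Working session

There is one attempt and no reset: what is moved stays moved. The work goes in short steps, Python scripts to look and compute and a shell command to move; the robot and the scene stay as the last step left them, time stands still between calls to the robot, and variables do not carry over. Pictures are saved under pics/ and viewed, at most 10 in all, crops included, and the job is handed in when it is done.

```bash
mkdir -p pics
cat > h.py <<'E'
import numpy as np, cv2
from bench import r
def cal(n):
    c=r.calibration(n); f=192/np.tan(np.radians(c["vfov"])/2)
    K=np.array([[f,0,c["cx"]],[0,f,c["cy"]],[0,0,1]]); R=cv2.Rodrigues(np.array(c["rvec"],float))[0]
    return K,np.array(c["dist"],float),R,np.array(c["tvec"],float).ravel()
def cloud(n,d):
    K,D,R,t=cal(n); v,u=np.mgrid[0:384,0:512]
    p=cv2.undistortPoints(np.stack([u.ravel(),v.ravel()],1).astype(np.float64)[:,None],K,D)[:,0]
    z=d.ravel().astype(float); P=np.c_[p*z[:,None],z]
    return ((P-t)@R).reshape(384,512,3)
E
python3 - <<'E'
from h import *
for n in("top","side"):
    im,d=r.snapshot(n); cv2.imwrite(f"pics/{n}0.png",im); np.savez(f"{n}0.npz",im=im,d=d)
    K,D,R,t=cal(n); print(n,"cam at",-R.T@t)
s=r.sense(); print(s["time"],s["tool_pos"],s["tcp_rot"],s["ft_force"],s["finger_gap"],r.tip_reach)
E
```

```text
top cam at [ 442.30321345  -95.21326741 1891.26778002]
side cam at [ 621.86162354 -480.347513   1368.48954513]
0.1 [247.02020908 546.27011358 249.33512463] [-1.79902956e+02 -9.80313562e-03  1.55661060e+02] [-0.17660586 -0.29458825 -0.23063368] 84.9848742181921 19.0
```

View pics/top0.png

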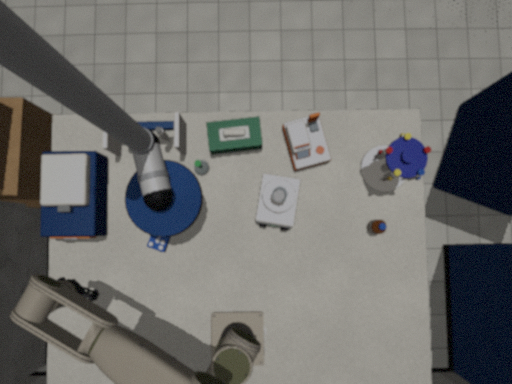

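View pics/side0.png

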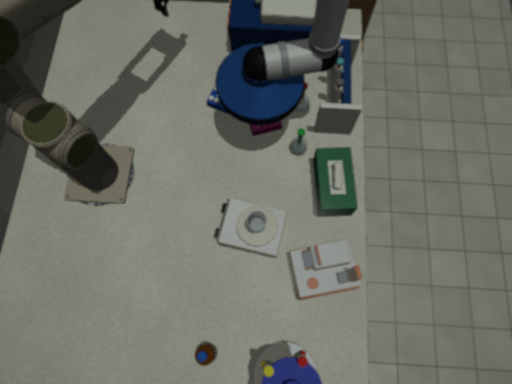

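The top view shows the hood at about (163,198), the hotplate at (278,197), the gripper at the left near (85,293) on the +y side, and the reagent bottle at the right. The side view agrees: hood at (260,80), plate at (256,223).

```bash
cat >> h.py <<'E'
def arc(th): return np.array([-420+1020*np.cos(th),1020*np.sin(th)])
def hood(n="top",im=None,d=None):
    from scipy.optimize import least_squares
    if im is None: im,d=r.snapshot(n)
    P=cloud(n,d); b=im.astype(int)
    m=(d>0)&(P[...,2]>262)&(P[...,2]<297)&(b[...,0]>b[...,2]+30)&(P[...,0]>250)
    p=P[m]; p=p[np.hypot(p[:,0]+420,p[:,1])<1180]
    # cone: radius linear in z (140 at 265 -> 52 at 300)
    rad=140-(p[:,2]-265)*88/35
    f=lambda q:np.hypot(p[:,0]-arc(q[0])[0],p[:,1]-arc(q[0])[1])-rad-q[1]
    th0=np.arctan2(np.median(p[:,1]),np.median(p[:,0])+420)
    s=least_squares(f,[th0,0],loss="soft_l1",f_scale=4)
    lo,hi=np.percentile(np.arctan2(p[:,1],p[:,0]+420),[1,99])
    return s.x[0],s.x[1],len(p),(lo+hi)/2
E
python3 - <<'E'
from h import *
for n in("top","side"):
    z=np.load(f"{n}0.npz"); im,d=z["im"],z["d"]; P=cloud(n,d)
    q=hood(n,im,d); print(n,"hood",q,arc(q[0]),arc(q[3]))
    b=im.astype(int)
    m=(abs(P[...,2]-85)<6)&(P[...,0]>350)&(P[...,0]<750)&(abs(P[...,1]+60)<180)
    p=P[m][:,:2].astype(np.float32); print(len(p))
    c,rr=cv2.minEnclosingCircle(p); print("plate",c,rr,np.median(p,0),np.degrees(0)); 
    m=(P[...,2]>125)&(P[...,2]<172)&(np.hypot(P[...,0]-c[0],P[...,1]-c[1])<80); p=P[m]; print("beaker",len(p),np.median(p,0) if len(p) else 0,p.min(0) if len(p) else 0,p.max(0) if len(p) else 0)
q=[hood("top") for _ in range(2)]; print(q,r.sense()["time"])
E
```

```text
top hood (np.float64(0.2531480460270526), np.float64(-2.45323358834532), 2808, np.float64(0.2511087586886587)) [567.49135855 255.46196739] [568.01026521 253.44765897]
602
plate (562.8358154296875, -156.46994018554688) 95.3477554321289 [ 576.1129  -175.08517] 0.0
beaker 74 [ 591.0006041  -181.91229759  154.72794903] [ 551.2702365  -207.06066748  125.89776969] [ 610.36786946 -148.05301139  169.47285765]
side hood (np.float64(0.25115123811764867), np.float64(-2.606046993400837), 3146, np.float64(0.248722539329989)) [567.99949801 253.48962885] [568.61223346 251.08933041]
1006
plate (584.7681884765625, -178.52769470214844) 67.94298553466797 [ 587.1575  -186.01257] 0.0
beaker 152 [ 584.07856671 -165.05045454  152.44953636] [ 554.18948279 -210.02716235  125.44553384] [ 614.11674949 -147.66737141  165.18454045]
[(np.float64(0.2528650532961765), np.float64(-2.594452931448705), 2758, np.float64(0.25162470930943864)), (np.float64(0.2530469231598991), np.float64(-2.4943486661592082), 2793, np.float64(0.2518127586491534))] 0.2
```

```bash
python3 - <<'E'
from h import *
for n in("top","side"):
    z=np.load(f"{n}0.npz"); P=cloud(n,z["d"]).reshape(-1,3)
    for c in[(520,442),(400,480),(550,400),(560,-330),(500,-330),(560,-420)]:
        m=np.hypot(P[:,0]-c[0],P[:,1]-c[1])<60; print(n,c,m.sum(),P[m][:,2].max() if m.any() else None)
E
python3 -m handwheel '[[0,0,0,0,0,6.4,0],[0,0,0,0,0,6.4,0],[0,0,0,0,0,6.4,0],[0,0,0,0,0,6.4,0],[0,0,0,0,0,6.4,0],[0,0,0,0,0,6.4,0],[0,0,0,0,0,6.4,0],[0,0,0,0,0,6.4,0]]' 20
```

```text
top (520, 442) 236 267.69647542600967
top (400, 480) 635 11.26429336247364
top (550, 400) 303 289.4986680548004
top (560, -330) 630 15.72919449767219
top (500, -330) 632 14.090784857886057
top (560, -420) 628 13.953582732960536
side (520, 442) 3 264.2938658525933
side (400, 480) 244 6.287273664693965
side (550, 400) 96 281.0158409184998
side (560, -330) 1008 8.408258090985004
side (500, -330) 1010 8.395471768962796
side (560, -420) 1086 8.53012460568785
time: 0.87
tool_pos: [247.2, 546.5, 250.0]
tcp_rot: [-180.0, 0.0, 104.1]
ft_force: [0.7, -0.1, 0.7]
finger_gap: -0.4
grip_force: 0.0
```

Run:
```python
from h import *
z=np.load("top0.npz"); P=cloud("top",z["d"]).reshape(-1,3); P=P[z["d"].ravel()>0]
P=P[np.hypot(P[:,0]-568,P[:,1]-254)>150]
for y in range(380,600,30):
    print(y,[int(np.percentile(P[m][:,2],95)) if (m:=(abs(P[:,0]-x)<15)&(abs(P[:,1]-y)<15)).sum()>3 else None for x in range(340,720,30)])
```

```text
380 [7, 6, 32, 6, None, None, None, None, None, None, None, None, None]
410 [7, 5, 5, 7, 8, None, None, None, None, None, None, None, None]
440 [6, 9, 6, 8, 7, 5, None, None, None, None, None, 4, 8]
470 [7, 8, 7, 6, 7, 6, 8, 8, 7, 9, 6, 7, 6]
500 [7, 7, 5, 8, 4, 8, 6, 5, 9, 7, 8, 6, 6]
530 [6, 8, 5, 39, 132, 57, 93, 78, 85, 97, 15, 97, 51]
560 [6, 7, 8, 157, 159, 158, 159, 189, 200, 202, 199, 199, 201]
590 [10, 8, 9, 159, 158, 162, 160, 206, 208, 210, 207, 208, 208]
```

```bash
python3 -m handwheel '[[-0.020,0.030,-0.0005,0,0,0,0],[-0.020,0.030,-0.0005,0,0,0,0],[-0.020,0.030,-0.0005,0,0,0,0],[-0.020,0.030,-0.0005,0,0,0,0],[-0.020,0.030,-0.0005,0,0,0,0],[-0.020,0.030,-0.0005,0,0,0,0],[-0.020,0.030,-0.0005,0,0,0,0],[-0.020,0.030,-0.0005,0,0,0,0]]'
python3 -m handwheel '[[0,0,0,0,0,0,0],[0,0,0,0,0,0,0],[0,0,0,0,0,0,0]]'
cat >> h.py <<'E'
def rel():
    s=r.sense(); q=hood("top"); th=q[0]; p=np.array(s["tool_pos"])
    c=arc(th); t=np.array([-np.sin(th),np.cos(th)]); n=np.array([np.cos(th),np.sin(th)])
    print("t %.2f th %.4f to go %.1f mm n%d | tcp %s tang %.1f rad %.1f F %s"%(s["time"],th,1020*(th+0.1755),q[2],p.round(1),(p[:2]-c)@t,(p[:2]-c)@n,np.round(s["ft_force"],1)))
if __name__=="__main__": rel()
E
python3 h.py
```

```text
time: 1.53
tool_pos: [521.1, 450.8, 254.0]
tcp_rot: [-180.0, 0.0, 104.5]
ft_force: [0.1, 0.5, -0.6]
finger_gap: 0.0
grip_force: 0.0
time: 1.78
tool_pos: [519.4, 451.5, 253.7]
tcp_rot: [-179.9, 0.0, 104.4]
ft_force: [-1.2, 0.6, -0.0]
finger_gap: 0.2
grip_force: 0.0
t 1.78 th 0.2532 to go 437.3 mm n2809 | tcp [519.4 451.5 253.7] tang 201.8 rad 2.6 F [-1.2  0.6 -0. ]
```

```bash
python3 -m handwheel '[[-0.009,0,0,0,0,0,0],[-0.009,0,0,0,0,0,0],[-0.009,0,0,0,0,0,0],[-0.007,0,0,0,0,0,0],[-0.003,0,0,0,0,0,0],[-0.001,0,0,0,0,0,0],[-0.001,0,0,0,0,0,0],[-0.001,0,0,0,0,0,0]]'
python3 -m handwheel '[[-0.001,0,0,0,0,0,0],[-0.001,0,0,0,0,0,0],[-0.001,0,0,0,0,0,0],[-0.001,0,0,0,0,0,0]]'
python3 h.py
python3 -m handwheel '[[-0.001,0,0,0,0,0,0],[-0.001,0,0,0,0,0,0],[-0.001,0,0,0,0,0,0],[-0.001,0,0,0,0,0,0]]'
python3 h.py
```

```text
time: 2.5
tool_pos: [529.6, 413.0, 254.4]
tcp_rot: [180.0, -0.0, 104.5]
ft_force: [-0.9, 0.4, 0.2]
finger_gap: -0.0
grip_force: 0.0
time: 2.83
tool_pos: [530.5, 409.1, 254.2]
tcp_rot: [-180.0, 0.0, 104.5]
ft_force: [0.2, 0.9, -0.0]
finger_gap: 0.0
grip_force: 0.0
t 2.83 th 0.2534 to go 437.4 mm n2778 | tcp [530.5 409.1 254.2] tang 157.8 rad 2.7 F [ 0.2  0.9 -0. ]
time: 3.22
tool_pos: [531.6, 405.1, 254.3]
tcp_rot: [180.0, 0.0, 104.5]
ft_force: [-1.3, -0.3, -0.2]
finger_gap: -0.1
grip_force: 0.0
t 3.22 th 0.2531 to go 437.2 mm n2769 | tcp [531.6 405.1 254.3] tang 153.9 rad 2.8 F [-1.3 -0.3 -0.2]
```

```bash
python3 -m handwheel '[[-0.001,0,0,0,0,0,0],[-0.001,0,0,0,0,0,0],[-0.001,0,0,0,0,0,0],[-0.001,0,0,0,0,0,0],[-0.001,0,0,0,0,0,0],[-0.001,0,0,0,0,0,0]]'
python3 h.py
python3 -m handwheel '[[-0.0015,0,0,0,0,0,0],[-0.002,0,0,0,0,0,0],[-0.0025,0,0,0,0,0,0],[-0.003,0,0,0,0,0,0],[-0.0035,0,0,0,0,0,0],[-0.004,0,0,0,0,0,0],[-0.0045,0,0,0,0,0,0],[-0.005,0,0,0,0,0,0]]'
python3 h.py
```

```text
time: 3.77
tool_pos: [533.1, 399.3, 254.3]
tcp_rot: [-180.0, 0.0, 104.5]
ft_force: [0.1, -0.2, 0.1]
finger_gap: -0.2
grip_force: 0.0
t 3.77 th 0.2477 to go 431.6 mm n2769 | tcp [533.1 399.3 254.3] tang 153.4 rad 1.9 F [ 0.1 -0.2  0.1]
time: 4.48
tool_pos: [539.7, 373.7, 254.3]
tcp_rot: [-180.0, 0.0, 104.5]
ft_force: [1.0, -0.1, -0.0]
finger_gap: -0.1
grip_force: 0.1
t 4.48 th 0.2219 to go 405.3 mm n2773 | tcp [539.7 373.7 254.3] tang 153.4 rad -1.6 F [ 1.  -0.1 -0. ]
```

```bash
python3 -m handwheel '[[0.008,-0.012,0,0,0,1.8,0],[0.003,-0.021,0,0,0,1.8,0],[0.003,-0.021,0,0,0,1.8,0],[0.003,-0.021,0,0,0,1.8,0],[0.003,-0.021,0,0,0,1.8,0],[0.003,-0.021,0,0,0,1.8,0],[0.003,-0.021,0,0,0,1.8,0],[0.003,-0.021,0,0,0,1.9,0]]'
python3 h.py
python3 -m handwheel '[[-0.015,0,0,0,0,0,0],[-0.03,0,0,0,0,0,0],[-0.03,0,0,0,0,0,0],[-0.03,0,0,0,0,0,0],[-0.03,0,0,0,0,0,0],[-0.03,0,0,0,0,0,0],[-0.03,0,0,0,0,0,0],[-0.03,0,0,0,0,0,0]]'
python3 -m handwheel '[[-0.03,0,0,0,0,0,0],[-0.03,0,0,0,0,0,0],[-0.03,0,0,0,0,0,0],[-0.03,0,0,0,0,0,0],[-0.03,0,0,0,0,0,0],[-0.03,0,0,0,0,0,0],[-0.03,0,0,0,0,0,0],[-0.03,0,0,0,0,0,0]]'
python3 h.py
```

```text
time: 5.2
tool_pos: [376.9, 380.8, 254.4]
tcp_rot: [180.0, 0.0, 89.8]
ft_force: [0.1, -0.1, 0.4]
finger_gap: 0.2
grip_force: 0.0
t 5.20 th 0.1783 to go 360.9 mm n2772 | tcp [376.9 380.8 254.4] tang 233.4 rad -168.2 F [ 0.1 -0.1  0.4]
time: 5.92
tool_pos: [377.4, 154.7, 254.5]
tcp_rot: [180.0, -0.0, 90.0]
ft_force: [0.1, -0.5, -0.0]
finger_gap: -0.0
grip_force: 0.0
time: 6.58
tool_pos: [377.2, -85.5, 254.7]
tcp_rot: [179.9, 0.0, 90.0]
ft_force: [0.4, 0.9, -0.2]
finger_gap: 0.3
grip_force: 0.0
t 6.58 th 0.0990 to go 280.0 mm n2768 | tcp [377.2 -85.5 254.7] tang -163.9 rad -235.2 F [ 0.4  0.9 -0.2]
```

```bash
python3 -m handwheel '[[-0.03,0,0,0,0,0,0],[-0.03,0,0,0,0,0,0],[-0.03,0,0,0,0,0,0],[-0.03,0,0,0,0,0,0]]'
python3 -m handwheel '[[-0.022,0.020,0,0,0,1.2,0],[-0.022,0.020,0,0,0,1.2,0],[-0.022,0.021,0,0,0,1.2,0],[-0.021,0.021,0,0,0,1.2,0],[-0.021,0.021,0,0,0,1.2,0],[-0.02,0.021,0,0,0,1.2,0],[-0.02,0.021,0,0,0,1.2,0],[-0.02,0.021,0,0,0,1.2,0]]'
python3 h.py; python3 -m handwheel '[[0,0,0,0,0,0,0]]'; python3 h.py
```

```text
time: 6.97
tool_pos: [377.2, -205.3, 254.6]
tcp_rot: [180.0, 0.0, 90.0]
ft_force: [0.9, 0.1, -0.6]
finger_gap: 0.1
grip_force: 0.0
time: 7.63
tool_pos: [531.5, -384.6, 254.0]
tcp_rot: [-180.0, -0.0, 80.3]
ft_force: [-0.0, 0.4, 0.5]
finger_gap: -0.1
grip_force: 0.0
t 7.63 th 0.0427 to go 222.6 mm n2801 | tcp [ 531.5 -384.6  254. ] tang -424.8 rad -85.8 F [-0.   0.4  0.5]
time: 7.77
tool_pos: [531.0, -384.9, 252.0]
tcp_rot: [-179.9, -0.1, 80.3]
ft_force: [-0.2, -0.5, -0.1]
finger_gap: -0.1
grip_force: 0.0
t 7.77 th 0.0358 to go 215.5 mm n2772 | tcp [ 531.  -384.9  252. ] tang -418.7 rad -83.4 F [-0.2 -0.5 -0.1]
```

```bash
python3 -m handwheel '[[0.015,0.003,-0.0002,0,0,0,0],[0.015,0.003,-0.0002,0,0,0,0],[0.015,0.003,0,0,0,0,0],[0.015,0.003,0,0,0,0,0],[0.015,0.003,0,0,0,0,0],[0.015,0.003,0,0,0,0,0],[0.015,0.003,0,0,0,0,0],[0.015,0.003,0,0,0,0,0]]'
python3 h.py; python3 -m handwheel '[[0,0,0,0,0,0,0],[0,0,0,0,0,0,0],[0,0,0,0,0,0,0],[0,0,0,0,0,0,0],[0,0,0,0,0,0,0],[0,0,0,0,0,0,0],[0,0,0,0,0,0,0],[0,0,0,0,0,0,0]]'; python3 h.py; python3 h.py
```

```text
time: 8.48
tool_pos: [575.0, -267.4, 254.9]
tcp_rot: [180.0, 0.0, 80.4]
ft_force: [0.5, -0.4, -0.2]
finger_gap: -0.0
grip_force: 0.0
t 8.48 th -0.0001 to go 178.9 mm n2795 | tcp [ 575.  -267.4  254.9] tang -267.2 rad -25.0 F [ 0.5 -0.4 -0.2]
time: 9.2
tool_pos: [574.3, -269.5, 254.6]
tcp_rot: [-180.0, -0.0, 80.3]
ft_force: [0.4, 0.1, -0.7]
finger_gap: -0.4
grip_force: 0.0
t 9.20 th -0.0347 to go 143.6 mm n2804 | tcp [ 574.3 -269.5  254.6] tang -234.9 rad -17.0 F [ 0.4  0.1 -0.7]
t 9.25 th -0.0370 to go 141.2 mm n2803 | tcp [ 574.3 -269.4  254.6] tang -232.4 rad -16.4 F [-0.4  0.1  0.4]
```

```bash
python3 -m handwheel '[[0,0,0,0,0,0,0],[0,0,0,0,0,0,0],[0,0,0,0,0,0,0],[0,0,0,0,0,0,0],[0,0,0,0,0,0,0],[0,0,0,0,0,0,0],[0,0,0,0,0,0,0],[0,0,0,0,0,0,0]]'; python3 h.py; python3 -m handwheel '[[0,0,0,0,0,0,0],[0,0,0,0,0,0,0],[0,0,0,0,0,0,0],[0,0,0,0,0,0,0],[0,0,0,0,0,0,0],[0,0,0,0,0,0,0]]'; python3 h.py
```

```text
time: 9.97
tool_pos: [574.4, -269.2, 254.7]
tcp_rot: [-180.0, 0.0, 80.4]
ft_force: [-0.4, -0.1, 0.3]
finger_gap: 0.0
grip_force: 0.0
t 9.97 th -0.0701 to go 107.5 mm n2696 | tcp [ 574.4 -269.2  254.7] tang -198.9 rad -9.2 F [-0.4 -0.1  0.3]
time: 10.52
tool_pos: [574.4, -269.2, 254.7]
tcp_rot: [-180.0, -0.0, 80.4]
ft_force: [-0.4, -0.8, 1.0]
finger_gap: 0.2
grip_force: 0.0
t 10.52 th -0.0947 to go 82.4 mm n2447 | tcp [ 574.4 -269.2  254.7] tang -174.0 rad -4.6 F [-0.4 -0.8  1. ]
```

```bash
python3 -m handwheel '[[0,0,0,0,0,0,0],[-0.001,-0.0001,0,0,0,0,0],[-0.002,-0.0002,0,0,0,0,0],[-0.0025,-0.0003,0,0,0,0,0],[-0.0026,-0.0003,0,0,0,0,0],[-0.0026,-0.0003,0,0,0,0,0],[-0.0026,-0.0003,0,0,0,0,0],[-0.0026,-0.0003,0,0,0,0,0]]'
python3 -m handwheel '[[-0.0027,-0.0003,0,0,0,0,0],[-0.0027,-0.0003,0,0,0,0,0],[-0.0027,-0.0003,0,0,0,0,0],[-0.0027,-0.0003,0,0,0,0,0],[-0.0026,-0.0003,0,0,0,0,0],[-0.0025,-0.0003,0,0,0,0,0],[-0.0024,-0.0003,0,0,0,0,0],[-0.0023,-0.0003,0,0,0,0,0]]'
```

```text
time: 11.23
tool_pos: [569.8, -285.0, 254.7]
tcp_rot: [-180.0, 0.0, 80.4]
ft_force: [0.4, -0.5, -1.1]
finger_gap: -0.2
grip_force: 0.0
time: 11.9
tool_pos: [564.1, -304.8, 254.7]
tcp_rot: [180.0, 0.0, 80.4]
ft_force: [-0.0, 0.0, -0.8]
finger_gap: -0.2
grip_force: 0.0
```

```bash
python3 -m handwheel '[[-0.0022,-0.0003,0,0,0,0,0],[-0.0021,-0.0003,0,0,0,0,0],[-0.002,-0.0002,0,0,0,0,0],[-0.0019,-0.0002,0,0,0,0,0],[-0.0018,-0.0002,0,0,0,0,0],[-0.0017,-0.0002,0,0,0,0,0],[-0.0016,-0.0002,0,0,0,0,0],[-0.0015,-0.0002,0,0,0,0,0]]'
python3 -m handwheel '[[-0.0014,-0.0002,0,0,0,0,0],[-0.0013,-0.0002,0,0,0,0,0],[-0.0012,-0.0001,0,0,0,0,0],[-0.0011,-0.0001,0,0,0,0,0],[-0.001,-0.0001,0,0,0,0,0],[-0.0009,-0.0001,0,0,0,0,0],[-0.0008,-0.0001,0,0,0,0,0],[-0.0007,-0.0001,0,0,0,0,0]]'
python3 -m handwheel '[[-0.0005,-0.0001,0,0,0,0,0],[-0.0004,0,0,0,0,0,0],[-0.0003,0,0,0,0,0,0],[-0.0002,0,0,0,0,0,0],[-0.0001,0,0,0,0,0,0],[0,0,0,0,0,0,0],[0,0,0,0,0,0,0],[0,0,0,0,0,0,0]]'
python3 h.py;python3 h.py
```

```text
time: 12.57
tool_pos: [559.9, -319.0, 254.7]
tcp_rot: [-180.0, 0.0, 80.4]
ft_force: [1.0, -0.0, -1.1]
finger_gap: 0.1
grip_force: 0.0
time: 13.23
tool_pos: [557.5, -327.0, 254.7]
tcp_rot: [180.0, 0.0, 80.4]
ft_force: [0.8, -0.7, -0.3]
finger_gap: 0.1
grip_force: 0.0
time: 13.9
tool_pos: [557.2, -328.4, 254.7]
tcp_rot: [180.0, -0.0, 80.4]
ft_force: [-0.5, 1.2, -0.5]
finger_gap: -0.2
grip_force: 0.0
t 13.90 th -0.1742 to go 1.3 mm n2336 | tcp [ 557.2 -328.4  254.7] tang -154.0 rad -0.7 F [-0.5  1.2 -0.5]
t 13.95 th -0.1745 to go 1.1 mm n2338 | tcp [ 557.2 -328.4  254.7] tang -153.8 rad -0.7 F [-0.6  0.3  0. ]
```

```bash
python3 -m handwheel '[[0,0,0,0,0,0,0],[0,0,0,0,0,0,0],[0,0,0,0,0,0,0],[0,0,0,0,0,0,0],[0,0,0,0,0,0,0],[0,0,0,0,0,0,0],[0,0,0,0,0,0,0],[0,0,0,0,0,0,0]]'; python3 h.py
python3 -m handwheel '[[-0.002,0,0,0,0,0,0],[-0.004,0,0,0,0,0,0],[-0.008,0,0,0,0,0,0],[-0.01,0,0,0,0,0,0],[-0.01,0,0,0,0,0,0],[-0.01,0,0,0,0,0,0],[-0.01,0,0,0,0,0,0],[-0.006,0,0,0,0,0,0]]'; python3 h.py
python3 -m handwheel '[[0,0,0,0,0,0,0],[0,0,0,0,0,0,0],[0,0,0,0,0,0,0],[0,0,0,0,0,0,0],[0,0,0,0,0,0,0],[0,0,0,0,0,0,0],[0,0,0,0,0,0,0],[0,0,0,0,0,0,0]]'; python3 h.py
```

```text
time: 14.67
tool_pos: [557.2, -328.4, 254.7]
tcp_rot: [180.0, -0.0, 80.4]
ft_force: [-1.2, -0.5, 0.9]
finger_gap: -0.1
grip_force: 0.0
t 14.67 th -0.1739 to go 1.7 mm n2365 | tcp [ 557.2 -328.4  254.7] tang -154.4 rad -0.8 F [-1.2 -0.5  0.9]
time: 15.38
tool_pos: [546.5, -389.4, 254.5]
tcp_rot: [-180.0, 0.0, 80.3]
ft_force: [0.3, -0.1, -0.3]
finger_gap: 0.2
grip_force: 0.0
t 15.38 th -0.1742 to go 1.3 mm n2822 | tcp [ 546.5 -389.4  254.5] tang -215.9 rad -0.6 F [ 0.3 -0.1 -0.3]
time: 16.1
tool_pos: [547.2, -387.4, 254.7]
tcp_rot: [180.0, -0.0, 80.4]
ft_force: [0.8, -0.6, -0.2]
finger_gap: 0.0
grip_force: 0.0
t 16.10 th -0.1742 to go 1.3 mm n2829 | tcp [ 547.2 -387.4  254.7] tang -213.9 rad -0.3 F [ 0.8 -0.6 -0.2]
```

The hood is at rest about 1 mm from the target and nothing is touching it. I'll wait out the eight seconds.

```bash
for i in 1 2 3 4 5 6 7; do python3 -m handwheel '[[0,0,0,0,0,0,0],[0,0,0,0,0,0,0],[0,0,0,0,0,0,0],[0,0,0,0,0,0,0],[0,0,0,0,0,0,0],[0,0,0,0,0,0,0],[0,0,0,0,0,0,0],[0,0,0,0,0,0,0]]' >/dev/null; done; python3 h.py
for i in 1 2 3 4 5 6 7; do python3 -m handwheel '[[0,0,0,0,0,0,0],[0,0,0,0,0,0,0],[0,0,0,0,0,0,0],[0,0,0,0,0,0,0],[0,0,0,0,0,0,0],[0,0,0,0,0,0,0],[0,0,0,0,0,0,0],[0,0,0,0,0,0,0]]' >/dev/null; done; python3 h.py
python3 -c "
from h import *
for n in ('side','top'): q=hood(n); print(n,q,arc(q[0]))
im,d=r.snapshot('side'); cv2.imwrite('pics/end.png',im)"
```

```text
t 20.82 th -0.1738 to go 1.7 mm n2814 | tcp [ 547.1 -387.5  254.7] tang -214.5 rad -0.4 F [ 0.4 -0.3  0.3]
t 25.53 th -0.1742 to go 1.3 mm n2840 | tcp [ 547.1 -387.5  254.7] tang -214.0 rad -0.3 F [ 0.4 -0.1  0.1]
side (np.float64(-0.1750720987947158), np.float64(-2.159816724308127), 3109, np.float64(-0.16476481450697225)) [ 584.40826303 -177.66271743]
top (np.float64(-0.1740326650733583), np.float64(-2.223742136203975), 2838, np.float64(-0.17313392292990248)) [ 584.59238902 -176.61860583]
```

View pics/end.png

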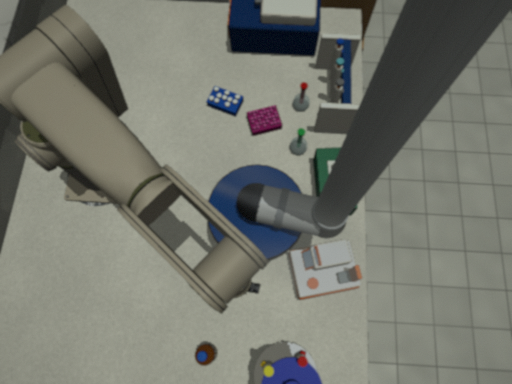

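The hood at about (256,210) hangs over the hotplate, standing still. The racks, flasks and bottle are in place and the gripper at (250,288) is clear of it.

```bash
python3 -c "
from bench import r
print(r.hand_in())"
```

```text
the job is handed in; nothing more can be done
None
```

The hood was caught over the hotplate and measured about 1–2 mm off its centre; it stood still and untouched for over ten seconds before I handed the job in at about 26 s (no verdict was returned).

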